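# Lift the hot heating block off the hotplate with its bayonet key and draw the key out

### The job

Take the hot aluminium heating block off the hotplate by its lifting key, without the gripper touching the block: square the key's foot across the block so that it beds in the groove under the guard plate, lift, and set the block down gently on the cork mat. Then let the key down to free its foot, turn it in line with the guard opening, draw it out by feel (the guard plate floats a little) without hoisting the block again, and stand it foot down in the steel pot. Leave the pot upright and everything else where it is.

Things in the scene. Friction and masses are not known exactly. Their poses are not given: they have to be found in the camera images.
- hotplate: White enamelled hotplate with a teal sloping front panel, fixed; housing 93 mm high. Origin on the bench, straight under the centre of its round black plate (150 mm across, top 127 mm above the bench). Local -x points to the front: the housing reaches from x = -192 to +96 mm and y = -93 to +93 mm.
- block: Hot aluminium heating block, 96 mm (x) x 70 mm (y) x 46 mm, with a 4 mm steel guard plate on its top (top face 50 mm above the block's underside); loose on the hotplate, 0.5 to 0.8 kg in all. Origin: centre of its underside, z up. Under the guard plate is a pocket 50 x 48 mm, floor 24 mm and roof 46 mm above the block's underside.
- guard_opening (a point): Nominal centre of the oblong opening in the guard plate (43 mm along x, 17 mm along y), on its top face; axes as the block's. The plate floats on its screws: its opening lies up to 6 mm off this point along y, unmeasured, and slides to its end stops (6 mm) under a push of about 1 N. The foot passes only with the key's x within some 4 degrees of this x, either way round, and centred to 1.5 mm.
- groove (a point): Nominal middle of the groove under the guard plate, 46 mm above the block's underside; axes as the block's. Four round pins, 6 mm thick, hang 4.5 mm below the plate and leave a groove 16 mm wide along y, square across the opening. Pulled up into it the key's foot cannot turn; the pins guide in a foot a few degrees askew. With the foot's top 4.5 mm or more below the plate it turns free.
- key: Lifting key, 0.13 kg; at the start upright in the block, foot inside the pocket and turned away from the opening. Origin: centre of the foot's underside; z up the stem (7 mm thick). Foot: flat steel bar 40 mm (x) x 14 mm (y) x 6 mm. A collar (33 mm across, underside 18 mm above the origin) rests on the guard plate, so the origin is 32 mm above the block's underside: there the foot turns freely.
- key_handle (a point): Centre of the key's handle, 93 mm above the foot's underside, on the stem's axis; axes as the key's. The handle is a black bar 64 mm long along the key's x (parallel to the foot), 12 mm wide in y and 18 mm high.
- key_foot (a point): Centre of the underside of the key's foot; axes as the key's. It is 32 mm above the block's underside with the collar down on the guard plate, 40 mm when bedded in the groove under load, and only 35.5 mm when caught on the pins beside the groove.
- mat: Cork mat 140 x 140 x 12 mm, fixed on the bench. Origin: centre of its underside (top 12 mm above it).
- pot: Empty low stainless-steel pot, round, 82 mm outside, 66 mm high, wall 3 mm, floor 4 mm thick, 0.32 kg, loose on the bench. Origin: centre of its underside, z up.
- beaker: Empty glass beaker, 66 mm outside, 90 mm high, loose; not used. Origin: centre of its underside.
- dish: White evaporating dish, 90 mm across, 32 mm high, loose; not used. Origin: centre of its underside.
- vial: Small glass vial with a black cap, 27 mm across, 52 mm high, loose; not used. Origin: centre of its underside.
- jar: White plastic jar, 56 mm across, 70 mm high, loose; not used. Origin: centre of its underside.
- reagent: Amber glass bottle, 68 mm across, 155 mm high, loose; not used. Origin: centre of its underside.
- wash: White plastic bottle, 64 mm across, 160 mm high, loose; not used. Origin: centre of its underside.
Things that resemble listed ones, but are neither listed nor needed, are in the scene too. What is shaped like the block but purple is not meant.

How it is judged:
By the outcome, as a careful person would: the job done as asked, in the order asked, and still so for the second after the job is handed in, with the robot touching nothing.
It also fails if it takes over 72 s, if anything falls off the work surface, if the arm or the gripper's body presses on something with over 40 N, if the wrist force passes 120 N, or if a joint passes its speed limit or range.

### The arm

A 7-joint arm with a two-finger parallel gripper is mounted at the origin on the work surface. World frame = base frame: x ahead of the robot, y to its left, z up, the work surface at z = 0. Lengths are in m, angles in rad, forces in N, time in s.
With the tool pointing down it reaches from about 0.425 to 0.875 m from the base axis. Payload 8.4 kg.
Tool frame: the origin (TCP) lies midway between the tips of the shut fingers; the grasp point (between the pads) lies 19 mm behind it (arm.hold_point_z is the y of the grasp point in the tool frame, in m); y points along the fingers, x is the direction in which the jaws open and shut, and the axes are right-handed (so a half turn about y gives the same grasp; the last joint's range is limited). The gripper opens to 87 mm and grips with 3 to 60 N. Pads are 19 mm wide; open, the fingers measure 117 mm over their backs; the gripper's body (75 mm by 190 mm) begins 51 mm behind the grasp point.
Start: joints at [1.239, 0.333, 0.04, 1.465, -0.013, 1.343, -0.059], TCP at [0.15, -0.632, 0.223] pointing down, gripper open.
Joint ranges: [-2.58, 2.58], [-0.38, 2.09], [-1.3, 1.39], [0.25, 2.4], [-1.5, 4.64], [0.08, 2.09], [-2.65, 2.65]. Speed limits (rad/s): [2.22, 2.22, 2.79, 2.79, 3.14, 3.14, 3.14].

### API

Orientations are given as a rotation vector (axis times angle).
In Python, from workcell import status, vision, sign_off, arm gives the robot as it stands. The module is installed in compiled form; this text tells all that it offers.
- The arm moves only by the tool step_arm, never from a script. Its arguments are lists of equal length, an entry for each row: "turn": the turn, a rotation vector about the world's x, y, z as a fraction of full scale, a list of three; "translation": the shift along the world's x, y, z as a fraction of full scale, a list of three; "jaw": the opening in per cent of the stroke, from 0 (shut) to 100 (fully open). A call has 1 to 8 rows; each row shifts and turns the pose as measured when the row begins; what a row does not reach is not made up. Full scale, the value 1, is 0.025 m for a shift and 0.08 rad for a turn. A row lasts 1/8 s, in which the tool goes at most 62.5 mm and 10.7 degrees, less where a joint would pass 70% of its speed; a pose out of reach is approached as far as the arm can. A call with a number of a shift or a turn outside -1 to 1 is refused whole. A call with a gripper value outside its range is refused whole. The fingers move at their own pace and stop on an object; the grip force is fixed at half the most. Time passes only in rows, so rows that do not move let the fingers close. It gives the time, the measured TCP pose, the force and the opening at its end, in the units of the state.
- status.read_state(): the state, without advancing time (a new reading comes with each control period).
- vision.capture(name): name is "scene" or "top"; returns (picture, depth): 420x560x3 uint8, blue, green, red; 420x560 float32, m along the optical axis (not along the pixel's ray), 0 where there is no reading.
- vision.get_calibration(name): a dict with "fx", "fy", "cx", "cy" (pixels), "R" (3x3) and "t" (3): a world point X has camera coordinates R X + t. Camera axes: x right, y down, z forward; pixel columns grow to the right and rows downward; lengths in m; the calibration is good to about 2 mm. A picture is of the moment at which its call begins. get_calibration takes no time and is no camera call.
- sign_off(): hands the job in, once; it reports no verdict.
Trained networks look in the newest picture that a camera, given by its name, has taken for a name from the list of things; names that differ only in an ending like _2 or _b are one class to them, and where a whole thing is asked for, a point or a joint stands for the part that bears it (a point fixed in the world has none). Each returns a list of dicts, best first, with "conf" (0 to 1); they miss things now and then, are a little off and sometimes report something else, mostly with a low value. They report only what shows in the picture. A call takes as long as a camera call. They do not tell look-alikes from the thing itself.
- vision.look_for(camera, name): "box" ([left, top, right, bottom] in pixels, round what is visible of it).
- vision.outline_of(camera, name): "region" (420x560 bool, what is visible of it) and "box" ([left, top, right, bottom] in pixels, round what is visible of it).
The state is a dict: "clock": time; "joint_pos": joint angles; "qd": joint speeds; "joint_torque": joint torques, N m; "tool_pos": TCP position; "eef_rot": TCP orientation; "wrist_force": force on the tool from outside, world axes, zero at the start; "ft_torque": the same for the moment, N m; "finger_gap": opening from 0.0 (shut) to 1.0 (fully open).
Only numpy, scipy, OpenCV 4.12 (cv2) and the standard library are available. Lean on these libraries where they do the work, as an engineer would, in place of code of your own. Each camera call takes 0.05 s, during which the arm holds its last target. There are 200 camera calls.

## Working session

There is one attempt and no reset: what is moved stays moved. The work goes in short steps, Python scripts to look and compute and a tool call to move; the robot and the scene stay as the last step left them, time stands still between calls to the robot, and variables do not carry over. Pictures are saved under pics/ and viewed, about 8 in all and at most 12, crops included, and the job is handed in when it is done.

Besides the shell and the picture viewer there is one more tool, called by a JSON object that holds its "fn" and its "kwargs", one argument or row to a line. step_arm: Moves the arm, as the interface text tells. Shift numbers are shares of 0.025 m and turn numbers shares of 0.08 rad, none past 1 either way. Its arguments: {"type":"object","properties":{"turn":{"type":"array","items":{"type":"array","items":{"type":"number"}}},"translation":{"type":"array","items":{"type":"array","items":{"type":"number"}}},"jaw":{"type":"array","items":{"type":"number"}}},"required":["turn","translation","jaw"]}

```bash
mkdir -p pics; cat > h.py <<'E'
import numpy as np, cv2
from workcell import status, vision, sign_off, arm
def cap(c):
    p,d=vision.capture(c); k=vision.get_calibration(c); return p,d,k
def world(d,k,u=None,v=None):
    if u is None: v,u=np.mgrid[:420,:560]; z=d
    else: z=d[v,u]
    X=np.stack([(u-k['cx'])/k['fx']*z,(v-k['cy'])/k['fy']*z,z],-1)
    return (X-k['t'])@np.array(k['R'])
def proj(k,X):
    c=np.array(k['R'])@np.array(X)+k['t']; return k['fx']*c[0]/c[2]+k['cx'],k['fy']*c[1]/c[2]+k['cy']
E
python3 - <<'E'
from h import *
s=status.read_state(); print({a:np.round(b,3) for a,b in s.items()}, arm.hold_point_z)
for c in ("scene","top"):
    p,d,k=cap(c); cv2.imwrite(f'pics/{c}0.png',p); W=world(d,k)
    print(c,k['fx'],np.round(-np.array(k['R']).T@k['t'],3))
    for n in ("block","key","key_handle","mat","pot","hotplate"):
        for o in vision.outline_of(c,n)[:3]:
            m=o['region']&(d>0); q=W[m]
            print(n,round(o['conf'],2),np.round(o['box']),np.round(np.median(q,0),3),np.round(np.percentile(q,2,axis=0),3),np.round(np.percentile(q,98,axis=0),3))
E
```

```text
{'clock': np.float64(0.0), 'joint_pos': array([ 1.239,  0.334,  0.04 ,  1.466, -0.013,  1.343, -0.059]), 'qd': array([-0.001, -0.001, -0.001,  0.   ,  0.   , -0.001, -0.001]), 'joint_torque': array([-2.0000e-03, -6.5635e+01,  1.3340e+00, -4.0380e+01, -6.0000e-02,
        4.5000e-02,  0.0000e+00]), 'tool_pos': array([ 0.15 , -0.632,  0.222]), 'eef_rot': array([-1.309,  1.037, -1.035]), 'wrist_force': array([-0.25 , -0.018,  1.131]), 'ft_torque': array([-0.063,  0.049, -0.02 ]), 'finger_gap': np.float64(1.003)} -0.0187
scene 386.71503719214866 [1.166 0.221 0.778]
block 0.82 [398. 203. 427. 237.] [0.272 0.278 0.044] [0.199 0.243 0.002] [0.295 0.312 0.052]
block 0.8 [325. 230. 380. 282.] [0.584 0.164 0.17 ] [0.52  0.109 0.131] [0.622 0.216 0.178]
key 0.78 [345. 217. 373. 252.] [0.57  0.163 0.25 ] [0.555 0.139 0.179] [0.585 0.186 0.262]
key_handle 0.96 [347. 215. 375. 253.] [0.568 0.163 0.246] [ 0.284  0.137 -0.001] [0.585 0.189 0.262]
mat 0.56 [215. 224. 277. 270.] [ 0.506 -0.128  0.012] [ 0.432 -0.196  0.005] [ 0.567 -0.063  0.015]
pot 0.69 [218. 221. 277. 272.] [ 0.503 -0.128  0.012] [
[... 447 characters left out ...]
012] [0.292 0.315 0.058]
key 0.72 [189. 179. 211. 194.] [0.565 0.164 0.248] [0.551 0.143 0.167] [0.583 0.189 0.268]
key_handle 0.69 [191. 179. 212. 198.] [0.565 0.165 0.239] [0.551 0.144 0.165] [0.587 0.19  0.267]
mat 0.75 [280. 197. 327. 244.] [ 0.498 -0.129  0.013] [ 0.429 -0.195  0.003] [ 0.569 -0.059  0.022]
mat 0.42 [190. 174. 227. 210.] [0.553 0.155 0.173] [0.514 0.116 0.132] [0.612 0.214 0.184]
pot 0.78 [368. 191. 397. 219.] [ 0.546 -0.398  0.01 ] [ 0.502 -0.431 -0.002] [ 0.58  -0.353  0.069]
pot 0.29 [324. 155. 345. 177.] [ 0.665 -0.241  0.067] [ 0.646 -0.266 -0.001] [ 0.697 -0.218  0.078]
hotplate 0.76 [168. 164. 245. 268.] [0.488 0.185 0.089] [0.371 0.077 0.024] [0.651 0.29  0.133]
```

```bash
python3 -c "
import cv2,numpy as np
print(cv2.imread('pics/top0.png').shape)"
```

```text
(420, 560, 3)
```

View pics/top0.png

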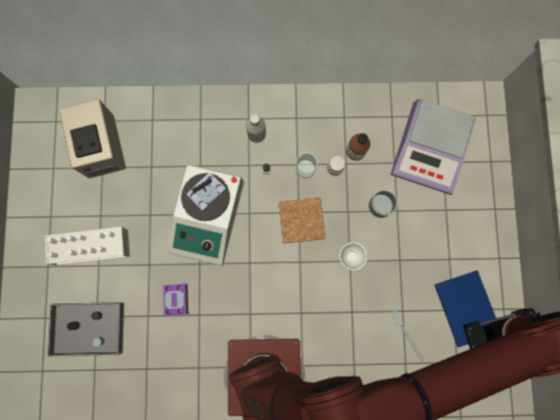

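View pics/scene0.png

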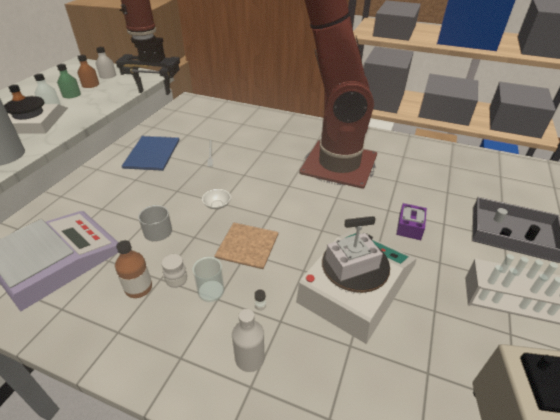

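The block to move is the grey one on the hotplate (top image 207,191; scene 355,258). The purple look-alike at (175,299) / (412,220) is not meant. The pot is at top (382,204), with the beaker at (306,165) and the dish at (353,256) as other round things. Next I'll fit poses and confirm with a crop.

```bash
cat >> h.py <<'E'
def rect(P):
    r=cv2.minAreaRect((P[:,:2]*1000).astype(np.float32)); b=cv2.boxPoints(r)
    e=[b[1]-b[0],b[2]-b[1]]; l=max(e,key=np.linalg.norm)
    return np.round(r[0],1),np.round(sorted([np.linalg.norm(x) for x in e]),1),round(float(np.degrees(np.arctan2(l[1],l[0])))%180,1),len(P)
def near(W,d,c,r,z0,z1):
    return W[(d>0)&(np.hypot(W[...,0]-c[0],W[...,1]-c[1])<r)&(W[...,2]>z0)&(W[...,2]<z1)]
def clean(P,q=0.004,n=3):
    from scipy.spatial import cKDTree
    t=cKDTree(P); return P[[len(x)>n for x in t.query_ball_point(P,q)]] if len(P) else P
E
python3 - <<'E'
from h import *
for c in ("scene","top"):
    p,d,k=cap(c); W=world(d,k)
    for nm,ctr,r,z0,z1 in (("blocktop",(.567,.164),.075,.170,.186),("handle",(.567,.164),.05,.238,.275),("mat",(.498,-.128),.11,.007,.02),("pot",(.543,-.396),.06,.058,.075)):
        P=near(W,d,ctr,r,z0,z1)
        if len(P)>5: print(c,nm,*rect(P),'clean',*rect(clean(P,.006,4)) if len(clean(P,.006,4))>4 else '', 'z',np.round(np.median(P[:,2]),4),np.round(P.mean(0),4))
    u,v=map(int,proj(k,(.567,.164,.18)))
    cv2.imwrite(f'pics/{c}1.png',cv2.resize(p[v-40:v+40,u-50:u+50],None,fx=5,fy=5,interpolation=cv2.INTER_CUBIC)); print(u,v)
a=[cv2.imread(f'pics/{c}1.png') for c in ("top","scene")]
cv2.imwrite('pics/crop1.png',cv2.resize(np.hstack(a),(800,320)))
E
```

```text
scene blocktop [566.8 163.9] [72.3 97.4] 133.8 945 clean [566.8 163.9] [72.3 97.4] 133.8 940 z 0.1745 [0.5708 0.1641 0.1751]
scene handle [567.4 163.6] [13.5 62.6] 123.2 284 clean [567.4 163.6] [13.5 62.6] 123.2 284 z 0.2562 [0.5698 0.1638 0.2547]
scene mat [ 497.2 -131.4] [140.3 142.8] 4.5 1872 clean [ 498.  -131.3] [139.6 141.1] 4.8 1833 z 0.0121 [ 0.5016 -0.1297  0.012 ]
scene pot [ 542.1 -396. ] [81.4 81.5] 110.1 189 clean [ 542.3 -396.1] [77.1 84.1] 48.0 152 z 0.0638 [ 0.5401 -0.398   0.0634]
354 246
top blocktop [566.6 167.5] [71.6 94.1] 134.2 478 clean [566.5 167.6] [70.9 93.7] 134.3 317 z 0.1765 [0.5623 0.165  0.177 ]
top handle [566.2 167. ] [13.5 63.1] 123.6 114 clean [566.6 166.2] [13.4 59.6] 124.2 90 z 0.2607 [0.5657 0.1667 0.2597]
top mat [ 495.7 -125.8] [211.4 213.8] 22.6 1683 clean [ 497.5 -128.7] [139.9 141.4] 95.2 1080 z 0.0126 [ 0.4962 -0.1273  0.0129]
top pot [ 542.2 -392.9] [79.4 81.8] 133.6 105 clean [ 544.  -423.1] [22.9 69.2] 5.0 12 z 0.0653 [ 0.5437 -0.3968  0.0656]
205 190
```

View pics/crop1.png

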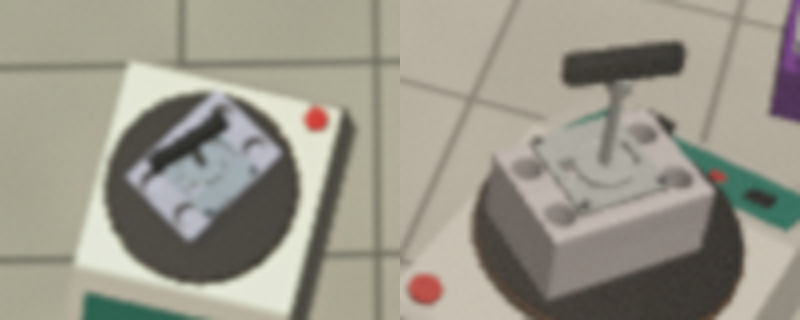

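The grey block is confirmed: its long axis is at 134° with the key handle at 123.5°, so the key must turn −79.5° to square.

```bash
python3 - <<'E'
from h import *
from scipy.spatial.transform import Rotation as R
s=status.read_state(); M=R.from_rotvec(s['eef_rot']).as_matrix(); print(np.round(M,3)); print(s['tool_pos'],np.degrees(np.arctan2(M[1,0],M[0,0])))
E
```

```text
[[ 0.231  0.     0.973]
 [-0.973  0.     0.231]
 [-0.    -1.     0.   ]]
[ 0.14993493 -0.63244611  0.22256227] -76.66344793622646
```

{"fn": "step_arm", "kwargs": {
  "turn": [
    [0, 0, 0],
    [0, 0, 0],
    [0, 0, 0],
    [0, 0, 0],
    [0, 0, 0],
    [0, 0, 0],
    [0, 0, 0],
    [0, 0, 0]
  ],
  "translation": [
    [1, 0, 1],
    [1, 0, 1],
    [1, 0.5, 1],
    [1, 1, 1],
    [1, 1, 0],
    [1, 1, 0],
    [1, 1, 0],
    [1, 1, 0]
  ],
  "jaw": [70, 70, 70, 70, 70, 70, 70, 70]
}}

```text
clock: 1.8
tool_pos: [0.3519, -0.4921, 0.3254]
eef_rot: [-1.308, 1.042, -1.041]
wrist_force: [-0.4, -0.2, 0.6]
finger_gap: 0.698
```

{"fn": "step_arm", "kwargs": {
  "turn": [
    [0, 0, 1],
    [0, 0, 1],
    [0, 0, 1],
    [0, 0, 1],
    [0, 0, 1],
    [0, 0, 1],
    [0, 0, 1],
    [0, 0, 1]
  ],
  "translation": [
    [0.4, 1, 0],
    [0.4, 1, 0],
    [0.4, 1, 0],
    [0.4, 1, 0],
    [0.4, 1, 0],
    [0.4, 1, 0],
    [0.4, 1, 0],
    [0.4, 1, 0]
  ],
  "jaw": [70, 70, 70, 70, 70, 70, 70, 70]
}}

```text
clock: 2.8
tool_pos: [0.4323, -0.2829, 0.3259]
eef_rot: [-1.511, 0.517, -0.518]
wrist_force: [0.7, 0.0, 0.2]
finger_gap: 0.705
```

{"fn": "step_arm", "kwargs": {
  "turn": [
    [0, 0, 1],
    [0, 0, 1],
    [0, 0, 1],
    [0, 0, 1],
    [0, 0, 1],
    [0, 0, 1],
    [0, 0, 1],
    [0, 0, 1]
  ],
  "translation": [
    [0.4, 1, 0],
    [0.4, 1, 0],
    [0.4, 1, 0],
    [0.4, 1, 0],
    [0.4, 1, 0],
    [0.4, 1, 0],
    [0.4, 1, 0],
    [0.4, 1, 0]
  ],
  "jaw": [70, 70, 70, 70, 70, 70, 70, 70]
}}

```text
clock: 3.8
tool_pos: [0.5177, -0.0683, 0.3259]
eef_rot: [-1.573, -0.021, 0.019]
wrist_force: [0.2, -0.1, -0.5]
finger_gap: 0.698
```

{"fn": "step_arm", "kwargs": {
  "turn": [
    [0, 0, 1],
    [0, 0, 1],
    [0, 0, 1],
    [0, 0, 1],
    [0, 0, 1],
    [0, 0, 1],
    [0, 0, 1],
    [0, 0, 1]
  ],
  "translation": [
    [0.4, 1, 0],
    [0.4, 1, 0],
    [0.4, 1, 0],
    [0.4, 1, 0],
    [0.4, 1, 0],
    [0.4, 1, 0],
    [0.4, 1, 0],
    [0.4, 1, 0]
  ],
  "jaw": [70, 70, 70, 70, 70, 70, 70, 70]
}}

```text
clock: 4.8
tool_pos: [0.6031, 0.1459, 0.3253]
eef_rot: [-1.499, -0.557, 0.553]
wrist_force: [-0.1, -0.5, -0.5]
finger_gap: 0.699
```

```bash
cat >> h.py <<'E'
def st():
    from scipy.spatial.transform import Rotation as R
    s=status.read_state(); M=R.from_rotvec(s['eef_rot']).as_matrix()
    print('t',round(s['clock'],2),'tcp',np.round(s['tool_pos']*1000,1),'yaw',round(float(np.degrees(np.arctan2(M[1,0],M[0,0]))),2),'down',np.round(M[:,1],3),'F',np.round(s['wrist_force'],1),'T',np.round(s['ft_torque'],2),'gap',round(s['finger_gap']*87,1))
E
python3 -c "
from h import *
st();print(status.read_state()['joint_pos'])"
```

```text
t 4.8 tcp [603.1 145.9 325.3] yaw 40.65 down [ 0.003  0.    -1.   ] F [-0.1 -0.5 -0.5] T [ 0.01 -0.17 -0.01] gap 60.8
[ 0.23799155  0.31768056 -0.71817642  1.34500676  0.20813955  1.55185335
  0.25111095]
```

{"fn": "step_arm", "kwargs": {
  "turn": [
    [0, 0, -0.8],
    [0, 0, -0.8],
    [0, 0, 0],
    [0, 0, 0]
  ],
  "translation": [
    [-0.7, 0.4, 0],
    [-0.7, 0.4, 0],
    [0, 0, 0],
    [0, 0, 0]
  ],
  "jaw": [60, 60, 60, 60]
}}

```text
clock: 5.3
tool_pos: [0.5688, 0.1719, 0.3238]
eef_rot: [-1.518, -0.466, 0.464]
wrist_force: [0.1, -0.0, -0.4]
finger_gap: 0.602
```

```bash
python3 - <<'E'
from h import *
st()
for c in ("scene","top"):
    p,d,k=cap(c); W=world(d,k)
    P=near(W,d,(.567,.165),.04,.238,.270)
    if len(P)>5: print(c,*rect(P))
    u,v=map(int,proj(k,(.567,.164,.22)))
    cv2.imwrite(f'pics/{c}2.png',p[v-45:v+45,u-50:u+50])
a=[cv2.resize(cv2.imread(f'pics/{c}2.png'),None,fx=4,fy=4) for c in ("top","scene")]
cv2.imwrite('pics/crop2.png',np.hstack(a))
E
```

```text
t 5.3 tcp [568.8 171.9 323.8] yaw 34.01 down [ 0.001  0.002 -1.   ] F [ 0.1 -0.  -0.4] T [ 0.01 -0.17 -0.  ] gap 52.4
scene [567.1 163.5] [13.1 62.2] 122.1 284
```

View pics/crop2.png

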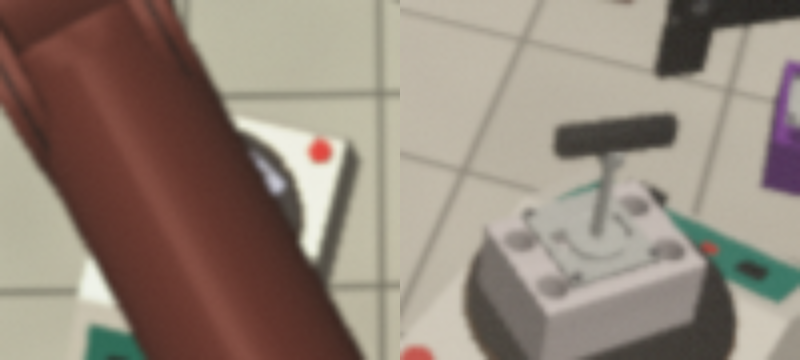

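The handle stands at (615,135) in the right half of the crop and one finger shows at (685,50). I'll check that finger against its projection before descending.

```bash
python3 - <<'E'
from h import *
from scipy.spatial.transform import Rotation as R
s=status.read_state(); M=R.from_rotvec(s['eef_rot']).as_matrix(); t=s['tool_pos']
p,d,k=cap("scene"); W=world(d,k)
u0,v0=map(int,proj(k,(.567,.164,.22)))
for x in (-.026,0,.026):
    X=t+M[:,0]*x; u,v=proj(k,X); print(x,np.round(X,3),'crop px',400+(u-u0+50)*4,(v-v0+45)*4)
P=W[(d>0)&(np.hypot(W[...,0]-t[0],W[...,1]-t[1])<.1)&(W[...,2]>.29)]
print(len(P),np.round(P.min(0),3),np.round(P.max(0),3)); 
for z in (.32,.33,.34,.36,.38,.42):
    Q=P[abs(P[:,2]-z)<.006]
    if len(Q):print(z,len(Q),np.round(Q.min(0),3),np.round(Q.max(0),3), 'along jaw',np.round([((Q-t)@M[:,0]).min(),((Q-t)@M[:,0]).max()],3),'across',np.round([((Q-t)@M[:,2]).min(),((Q-t)@M[:,2]).max()],3))
E
```

```text
-0.026 [0.547 0.157 0.324] crop px 629.7870236639674 -3.442451010294917
0 [0.569 0.172 0.324] crop px 650.4979890329353 29.1383293630588
0.026 [0.59  0.186 0.324] crop px 672.3304912643925 63.4834189101482
11710 [0.491 0.089 0.323] [0.666 0.253 0.665]
0.32 23 [0.541 0.142 0.323] [0.599 0.199 0.326] along jaw [-0.037  0.033] across [-0.011  0.011]
0.33 115 [0.54  0.142 0.324] [0.603 0.199 0.336] along jaw [-0.037  0.035] across [-0.012  0.01 ]
0.34 109 [0.543 0.142 0.334] [0.603 0.199 0.346] along jaw [-0.036  0.035] across [-0.012  0.01 ]
0.36 31 [0.541 0.14  0.354] [0.603 0.182 0.366] along jaw [-0.041  0.034] across [-0.012 -0.009]
0.38 33 [0.533 0.14  0.374] [0.603 0.18  0.386] along jaw [-0.04   0.033] across [-0.012  0.011]
0.42 591 [0.512 0.089 0.414] [0.665 0.253 0.426] along jaw [-0.092  0.093] across [-0.039  0.037]
```

{"fn": "step_arm", "kwargs": {
  "turn": [
    [0, 0, -0.1],
    [0, 0, 0],
    [0, 0, 0],
    [0, 0, 0],
    [0, 0, 0]
  ],
  "translation": [
    [-0.08, -0.28, 0],
    [0, 0, -0.8],
    [0, 0, -0.8],
    [0, 0, -0.8],
    [0, 0, 0]
  ],
  "jaw": [60, 60, 60, 60, 60]
}}

```text
clock: 6.08
tool_pos: [0.568, 0.16, 0.2623]
eef_rot: [-1.521, -0.455, 0.453]
wrist_force: [-0.9, -0.1, -0.2]
finger_gap: 0.598
```

```bash
python3 -c "
from h import *
st()"
```

```text
t 6.08 tcp [568.  160.  262.3] yaw 33.19 down [ 0.001  0.002 -1.   ] F [-0.9 -0.1 -0.2] T [ 0.06 -0.14 -0.04] gap 52.0
```

{"fn": "step_arm", "kwargs": {
  "turn": [
    [0, 0, 0],
    [0, 0, 0],
    [0, 0, 0],
    [0, 0, 0]
  ],
  "translation": [
    [-0.04, 0.17, -0.4],
    [0, 0, -0.4],
    [0, 0, -0.3],
    [0, 0, 0]
  ],
  "jaw": [60, 60, 60, 60]
}}

```text
clock: 6.58
tool_pos: [0.5677, 0.1643, 0.2348]
eef_rot: [-1.522, -0.456, 0.45]
wrist_force: [-0.1, 0.5, 0.8]
finger_gap: 0.6
```

```bash
python3 -c "
from h import *
st()
p,d,k=cap('scene'); W=world(d,k)
P=near(W,d,(.567,.165),.04,.238,.270); print(rect(P))"
```

```text
t 6.58 tcp [567.7 164.3 234.8] yaw 33.14 down [ 0.003  0.002 -1.   ] F [-0.1  0.5  0.8] T [ 0.03 -0.09 -0.  ] gap 52.2
(array([577.1, 153.4]), array([33.4, 75.4], dtype=float32), 46.8, 223)
```

{"fn": "step_arm", "kwargs": {
  "turn": [
    [0, 0, 0],
    [0, 0, 0],
    [0, 0, 0],
    [0, 0, 0],
    [0, 0, 0],
    [0, 0, 0]
  ],
  "translation": [
    [0, 0, 0],
    [0, 0, 0],
    [0, 0, 0],
    [0, 0, 0],
    [0, 0, 0],
    [0, 0, 0]
  ],
  "jaw": [0, 0, 0, 0, 0, 0]
}}

```text
clock: 7.38
tool_pos: [0.5683, 0.1645, 0.2362]
eef_rot: [-1.522, -0.457, 0.449]
wrist_force: [0.4, -0.9, -0.2]
finger_gap: 0.144
```

```bash
python3 -c "
from h import *
st()"
```

```text
t 7.38 tcp [568.3 164.5 236.2] yaw 33.14 down [ 0.005  0.003 -1.   ] F [ 0.4 -0.9 -0.2] T [ 0.08 -0.16  0.02] gap 12.5
```

{"fn": "step_arm", "kwargs": {
  "turn": [
    [0, 0, -0.5],
    [0, 0, -0.8],
    [0, 0, -0.8],
    [0, 0, -0.8],
    [0, 0, -0.8],
    [0, 0, -0.8],
    [0, 0, 0]
  ],
  "translation": [
    [0, 0, -0.01],
    [0, 0, -0.01],
    [0, 0, -0.01],
    [0, 0, -0.01],
    [0, 0, -0.01],
    [0, 0, -0.01],
    [0, 0, -0.01]
  ],
  "jaw": [0, 0, 0, 0, 0, 0, 0]
}}

```text
clock: 8.25
tool_pos: [0.5677, 0.1655, 0.2361]
eef_rot: [-1.564, -0.168, 0.159]
wrist_force: [-0.9, -1.1, 3.0]
finger_gap: 0.141
```

```bash
python3 -c "
from h import *
st()"
```

```text
t 8.25 tcp [567.7 165.5 236.1] yaw 11.96 down [ 0.006  0.001 -1.   ] F [-0.9 -1.1  3. ] T [-0.1   0.14  0.02] gap 12.3
```

{"fn": "step_arm", "kwargs": {
  "turn": [
    [0, 0, -0.8],
    [0, 0, -0.8],
    [0, 0, -0.8],
    [0, 0, -0.8],
    [0, 0, -0.8],
    [0, 0, -0.8],
    [0, 0, -0.8],
    [0, 0, -0.8]
  ],
  "translation": [
    [0, 0, 0],
    [0, 0, 0],
    [0, 0, 0],
    [0, 0, 0],
    [0, 0, 0],
    [0, 0, 0],
    [0, 0, 0],
    [0, 0, 0]
  ],
  "jaw": [0, 0, 0, 0, 0, 0, 0, 0]
}}

```text
clock: 9.25
tool_pos: [0.5662, 0.1664, 0.2362]
eef_rot: [-1.558, 0.236, -0.241]
wrist_force: [-0.2, 1.1, 1.9]
finger_gap: 0.136
```

```bash
python3 -c "
from h import *
st()"
```

```text
t 9.25 tcp [566.2 166.4 236.2] yaw -17.41 down [ 0.003 -0.001 -1.   ] F [-0.2  1.1  1.9] T [-0.03  0.35  0.05] gap 11.9
```

{"fn": "step_arm", "kwargs": {
  "turn": [
    [0, 0, -0.8],
    [0, 0, -0.8],
    [0, 0, -0.8],
    [0, 0, -0.8],
    [0, 0, -0.8],
    [0, 0, -0.8],
    [0, 0, -0.6],
    [0, 0, 0]
  ],
  "translation": [
    [0.02, -0.02, 0],
    [0, 0, 0],
    [0, 0, 0],
    [0, 0, 0],
    [0, 0, 0],
    [0, 0, 0],
    [0, 0, 0],
    [0, 0, 0]
  ],
  "jaw": [0, 0, 0, 0, 0, 0, 0, 0]
}}

```text
clock: 10.25
tool_pos: [0.5649, 0.1675, 0.2362]
eef_rot: [-1.494, 0.575, -0.574]
wrist_force: [-0.3, -0.3, 1.6]
finger_gap: 0.14
```

```bash
python3 - <<'E'
from h import *
st()
for c in ("scene","top"):
    p,d,k=cap(c); W=world(d,k)
    P=near(W,d,(.567,.165),.08,.165,.182); print(c,*rect(clean(P,.006,4)))
    u,v=map(int,proj(k,(.567,.164,.2)))
    cv2.imwrite(f'pics/{c}3.png',p[v-45:v+45,u-50:u+50])
cv2.imwrite('pics/crop3.png',cv2.resize(cv2.imread('pics/scene3.png'),None,fx=6,fy=6,interpolation=cv2.INTER_CUBIC))
E
```

```text
t 10.25 tcp [564.9 167.5 236.2] yaw -42.07 down [-0.    -0.001 -1.   ] F [-0.3 -0.3  1.6] T [0.02 0.21 0.03] gap 12.2
scene [566.5 163.7] [72.7 97.2] 134.0 1044
top [583.  121.9] [ 6.1 27.2] 38.6 7
```

View pics/crop3.png

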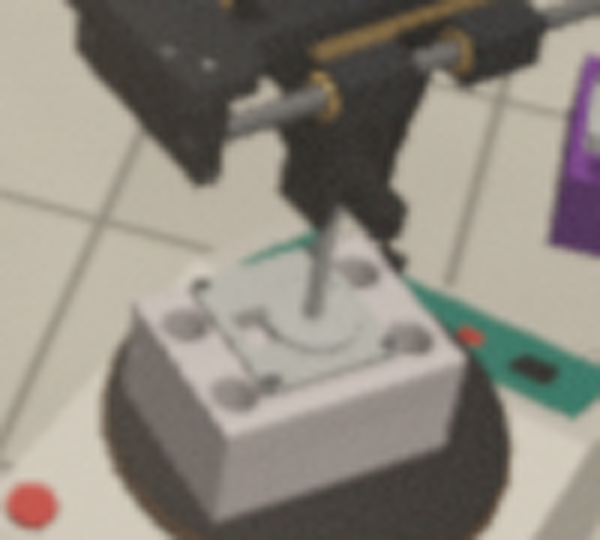

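{"fn": "step_arm", "kwargs": {
  "turn": [
    [0, 0, -0.8],
    [0, 0, 0],
    [0, 0, 0]
  ],
  "translation": [
    [0.06, -0.06, 0.02],
    [0, 0, 0],
    [0, 0, 0]
  ],
  "jaw": [0, 0, 0]
}}

```text
clock: 10.72
tool_pos: [0.5664, 0.1657, 0.2362]
eef_rot: [-1.481, 0.621, -0.62]
wrist_force: [0.7, -0.5, -0.1]
finger_gap: 0.139
```

```bash
cat >> h.py <<'E'
def stem(z0,z1,c,r=.02,n=5):
    """stem axis at several frames of the scene camera, and block-top rect, both from the same camera"""
    A=[]
    for i in range(n):
        p,d,k=cap('scene'); W=world(d,k); P=near(W,d,c,r,z0,z1)
        cam=-np.array(k['R']).T@k['t']
        v=np.array(c)-cam[:2]; v/=np.linalg.norm(v); s=np.array([-v[1],v[0]])
        q=P[:,:2]; A.append([np.median(q@s),np.median(q@v)+.003,len(q)])
    A=np.mean(A,0); return np.round((s*A[0]+v*A[1])*1000,1),A[2]
E
python3 - <<'E'
from h import *
st()
print(stem(.19,.205,(.566,.165))); print(stem(.200,.215,(.566,.165)))
p,d,k=cap('scene'); W=world(d,k); print(rect(clean(near(W,d,(.567,.165),.08,.165,.182),.006,4)))
E
```

```text
t 10.72 tcp [566.4 165.7 236.2] yaw -45.51 down [-0.001 -0.001 -1.   ] F [ 0.7 -0.5 -0.1] T [0.03 0.08 0.01] gap 12.1
(array([565.3, 165.3]), np.float64(18.6))
(array([565.4, 165.2]), np.float64(18.6))
(array([566.5, 163.9]), array([72.5, 97.2], dtype=float32), 134.1, 1045)
```

{"fn": "step_arm", "kwargs": {
  "turn": [
    [0, 0, -0.08],
    [0, 0, 0],
    [0, 0, 0],
    [0, 0, 0],
    [0, 0, 0]
  ],
  "translation": [
    [0.04, -0.04, 0],
    [0, 0, 0.08],
    [0, 0, 0.08],
    [0, 0, 0.08],
    [0, 0, 0]
  ],
  "jaw": [0, 0, 0, 0, 0]
}}

```text
clock: 11.9
tool_pos: [0.5673, 0.1647, 0.2423]
eef_rot: [-1.48, 0.629, -0.627]
wrist_force: [-0.1, -0.6, -1.0]
finger_gap: 0.141
```

```bash
python3 -c "
from h import *
st()"
```

```text
t 11.9 tcp [567.3 164.7 242.3] yaw -46.0 down [-0.002 -0.001 -1.   ] F [-0.1 -0.6 -1. ] T [-0.04 -0.05 -0.01] gap 12.3
```

{"fn": "step_arm", "kwargs": {
  "turn": [
    [0, 0, 0],
    [0, 0, 0],
    [0, 0, 0]
  ],
  "translation": [
    [0, 0, 0.08],
    [0, 0, 0.08],
    [0, 0, 0]
  ],
  "jaw": [0, 0, 0]
}}

```text
clock: 12.28
tool_pos: [0.5662, 0.1641, 0.2446]
eef_rot: [-1.482, 0.631, -0.624]
wrist_force: [-0.6, 0.2, -7.7]
finger_gap: 0.147
```

```bash
python3 -c "
from h import *
st()"
```

```text
t 12.28 tcp [566.2 164.1 244.6] yaw -46.0 down [-0.005 -0.002 -1.   ] F [-0.6  0.2 -7.7] T [ 0.09 -0.06 -0.  ] gap 12.8
```

{"fn": "step_arm", "kwargs": {
  "turn": [
    [0, 0, 0],
    [0, 0, 0],
    [0, 0, 0],
    [0, 0, 0],
    [0, 0, 0],
    [0, 0, 0],
    [0, 0, 0],
    [0, 0, 0]
  ],
  "translation": [
    [0, 0, 0.1],
    [0, 0, 0.2],
    [0, 0, 0.3],
    [0, 0, 0.3],
    [0, 0, 0.3],
    [0, 0, 0.2],
    [0, 0, 0.1],
    [0, 0, 0]
  ],
  "jaw": [0, 0, 0, 0, 0, 0, 0, 0]
}}

```text
clock: 13.28
tool_pos: [0.5659, 0.164, 0.2844]
eef_rot: [-1.482, 0.632, -0.624]
wrist_force: [0.0, -0.4, -8.9]
finger_gap: 0.145
```

```bash
python3 - <<'E'
from h import *
st()
p,d,k=cap('scene'); W=world(d,k); z=status.read_state()['tool_pos'][2]
P=clean(near(W,d,(.567,.165),.08,z-.085,z-.045),.006,4); print(rect(P),np.percentile(P[:,2],[5,50,95]))
cv2.imwrite('pics/crop4.png',cv2.resize(p[160:300,280:440],None,fx=4,fy=4,interpolation=cv2.INTER_CUBIC))
E
```

```text
t 13.28 tcp [565.9 164.  284.4] yaw -45.99 down [-0.006 -0.002 -1.   ] F [ 0.  -0.4 -8.9] T [ 0.   -0.07  0.01] gap 12.6
(array([564.9, 163.7]), array([72.5, 98.4], dtype=float32), 133.7, 1288) [0.20168226 0.2132581  0.22879597]
```

View pics/crop4.png

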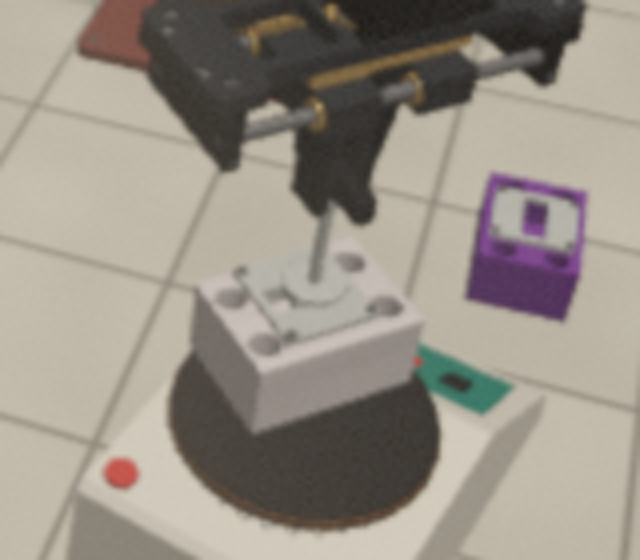

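{"fn": "step_arm", "kwargs": {
  "turn": [
    [0, 0, 0],
    [0, 0, 0],
    [0, 0, 0],
    [0, 0, 0],
    [0, 0, 0],
    [0, 0, 0],
    [0, 0, 0],
    [0, 0, 0]
  ],
  "translation": [
    [-0.05, -0.2, 0],
    [-0.1, -0.4, 0],
    [-0.14, -0.6, 0],
    [-0.16, -0.7, 0],
    [-0.16, -0.7, 0],
    [-0.16, -0.7, 0],
    [-0.16, -0.7, 0],
    [-0.16, -0.7, 0]
  ],
  "jaw": [0, 0, 0, 0, 0, 0, 0, 0]
}}

```text
clock: 14.32
tool_pos: [0.5355, 0.036, 0.2837]
eef_rot: [-1.484, 0.634, -0.626]
wrist_force: [0.3, -0.5, -8.0]
finger_gap: 0.141
```

{"fn": "step_arm", "kwargs": {
  "turn": [
    [0, 0, 0],
    [0, 0, 0],
    [0, 0, 0],
    [0, 0, 0],
    [0, 0, 0],
    [0, 0, 0],
    [0, 0, 0],
    [0, 0, 0]
  ],
  "translation": [
    [-0.16, -0.7, 0],
    [-0.16, -0.7, 0],
    [-0.16, -0.7, 0],
    [-0.16, -0.7, 0],
    [-0.16, -0.7, 0],
    [-0.16, -0.7, 0],
    [-0.12, -0.5, 0],
    [-0.08, -0.3, 0]
  ],
  "jaw": [0, 0, 0, 0, 0, 0, 0, 0]
}}

```text
clock: 15.32
tool_pos: [0.5007, -0.1037, 0.285]
eef_rot: [-1.483, 0.64, -0.637]
wrist_force: [-0.5, 0.4, -7.8]
finger_gap: 0.147
```

```bash
python3 -c "
from h import *
st()"
```

```text
t 15.32 tcp [ 500.7 -103.7  285. ] yaw -46.76 down [-0.005 -0.006 -1.   ] F [-0.5  0.4 -7.8] T [-0.03 -0.03 -0.04] gap 12.8
```

{"fn": "step_arm", "kwargs": {
  "turn": [
    [0.07, -0.06, 0.15],
    [0, 0, 0],
    [0, 0, 0],
    [0, 0, 0],
    [0, 0, 0],
    [0, 0, 0],
    [0, 0, 0],
    [0, 0, 0]
  ],
  "translation": [
    [-0.06, -0.5, 0],
    [-0.03, -0.3, -0.2],
    [0, 0, -0.4],
    [0, 0, -0.6],
    [0, 0, -0.7],
    [0, 0, -0.7],
    [0, 0, -0.7],
    [0, 0, -0.7]
  ],
  "jaw": [0, 0, 0, 0, 0, 0, 0, 0]
}}

```text
clock: 16.32
tool_pos: [0.4976, -0.1214, 0.177]
eef_rot: [-1.479, 0.627, -0.624]
wrist_force: [0.3, 0.0, -8.5]
finger_gap: 0.136
```

```bash
python3 -c "
from h import *
st()"
```

```text
t 16.32 tcp [ 497.6 -121.4  177. ] yaw -45.87 down [-0.002  0.001 -1.   ] F [ 0.3  0.  -8.5] T [-0.07 -0.03  0.01] gap 11.8
```

{"fn": "step_arm", "kwargs": {
  "turn": [
    [0, 0, 0],
    [0, 0, 0],
    [0, 0, 0],
    [0, 0, 0],
    [0, 0, 0],
    [0, 0, 0]
  ],
  "translation": [
    [0, -0.15, -0.4],
    [0, -0.15, -0.3],
    [0, -0.05, -0.2],
    [0, 0, -0.1],
    [0, 0, -0.05],
    [0, 0, 0]
  ],
  "jaw": [0, 0, 0, 0, 0, 0]
}}

```text
clock: 17.08
tool_pos: [0.4971, -0.1299, 0.1478]
eef_rot: [-1.479, 0.628, -0.622]
wrist_force: [-0.1, 0.1, -8.3]
finger_gap: 0.142
```

```bash
python3 -c "
from h import *
st()"
```

```text
t 17.07 tcp [ 497.1 -129.9  147.8] yaw -45.81 down [-0.004  0.002 -1.   ] F [-0.1  0.1 -8.3] T [-0.03 -0.02  0.  ] gap 12.4
```

{"fn": "step_arm", "kwargs": {
  "turn": [
    [-0.02, -0.05, 0],
    [0, 0, 0],
    [0, 0, 0],
    [0, 0, 0],
    [0, 0, 0],
    [0, 0, 0],
    [0, 0, 0],
    [0, 0, 0]
  ],
  "translation": [
    [0, 0, -0.15],
    [0, 0, -0.15],
    [0, 0, -0.1],
    [0, 0, -0.08],
    [0, 0, -0.06],
    [0, 0, -0.06],
    [0, 0, -0.06],
    [0, 0, -0.06]
  ],
  "jaw": [0, 0, 0, 0, 0, 0, 0, 0]
}}

```text
clock: 18.08
tool_pos: [0.4976, -0.1298, 0.1292]
eef_rot: [-1.479, 0.623, -0.626]
wrist_force: [0.3, 0.5, -5.0]
finger_gap: 0.143
```

```bash
python3 -c "
from h import *
st()"
```

```text
t 18.07 tcp [ 497.6 -129.8  129.2] yaw -45.8 down [ 0.002 -0.    -1.   ] F [ 0.3  0.5 -5. ] T [ 0.25 -0.06  0.02] gap 12.4
```

{"fn": "step_arm", "kwargs": {
  "turn": [
    [0, 0, 0],
    [0, 0, 0],
    [0, 0, 0],
    [0, 0, 0],
    [0, 0, 0],
    [0, 0, 0]
  ],
  "translation": [
    [0, 0, -0.06],
    [0, 0, -0.06],
    [0, 0, -0.06],
    [0, 0, -0.06],
    [0, 0, -0.03],
    [0, 0, 0]
  ],
  "jaw": [0, 0, 0, 0, 0, 0]
}}

```text
clock: 18.82
tool_pos: [0.4997, -0.1305, 0.1245]
eef_rot: [-1.478, 0.619, -0.63]
wrist_force: [-0.2, 0.4, -1.5]
finger_gap: 0.141
```

```bash
python3 -c "
from h import *
st()
print(stem(.072,.095,(.4976,-.13),n=3))
p,d,k=cap('scene'); W=world(d,k); P=clean(near(W,d,(.4976,-.13),.08,.05,.068),.006,4); print(rect(P),np.percentile(P[:,2],[5,50,95]))"
```

```text
t 18.82 tcp [ 499.7 -130.5  124.5] yaw -45.81 down [ 0.007 -0.002 -1.   ] F [-0.2  0.4 -1.5] T [-0.12  0.07 -0.03] gap 12.3
(array([ 499.3, -131.8]), np.float64(15.666666666666666))
(array([ 498. , -129.6]), array([72.4, 96.2], dtype=float32), 133.7, 549) [0.05205882 0.05862767 0.06369591]
```

{"fn": "step_arm", "kwargs": {
  "turn": [
    [0.02, 0.09, 0],
    [0, 0, 0],
    [0, 0, 0]
  ],
  "translation": [
    [-0.06, 0.03, -0.05],
    [0, 0, -0.04],
    [0, 0, 0]
  ],
  "jaw": [0, 0, 0]
}}

```text
clock: 19.4
tool_pos: [0.4982, -0.1295, 0.1221]
eef_rot: [-1.479, 0.625, -0.624]
wrist_force: [-0.2, -0.4, -0.7]
finger_gap: 0.142
```

```bash
python3 -c "
from h import *
st()"
```

```text
t 19.4 tcp [ 498.2 -129.5  122.1] yaw -45.8 down [-0.001 -0.    -1.   ] F [-0.2 -0.4 -0.7] T [-0.02 -0.1  -0.01] gap 12.3
```

{"fn": "step_arm", "kwargs": {
  "turn": [
    [0, 0, 0.5],
    [0, 0, 0.8],
    [0, 0, 0.8],
    [0, 0, 0.8],
    [0, 0, 0.8],
    [0, 0, 0.8],
    [0, 0, 0.8],
    [0, 0, 0.8]
  ],
  "translation": [
    [0, 0, 0],
    [0, 0, 0],
    [0, 0, 0],
    [0, 0, 0],
    [0, 0, 0],
    [0, 0, 0],
    [0, 0, 0],
    [0, 0, 0]
  ],
  "jaw": [0, 0, 0, 0, 0, 0, 0, 0]
}}

```text
clock: 20.4
tool_pos: [0.4986, -0.1293, 0.1222]
eef_rot: [-1.558, 0.232, -0.232]
wrist_force: [0.5, 0.1, -2.3]
finger_gap: 0.139
```

```bash
python3 -c "
from h import *
st()"
```

```text
t 20.4 tcp [ 498.6 -129.3  122.2] yaw -16.94 down [ 0. -0. -1.] F [ 0.5  0.1 -2.3] T [-0.01 -0.07 -0.02] gap 12.1
```

{"fn": "step_arm", "kwargs": {
  "turn": [
    [0, 0, 0.85],
    [0, 0, 0.85],
    [0, 0, 0.85],
    [0, 0, 0.85],
    [0, 0, 0.85],
    [0, 0, 0.85],
    [0, 0, 0.85],
    [0, 0, 0.85]
  ],
  "translation": [
    [0, 0, 0],
    [0, 0, 0],
    [0, 0, 0],
    [0, 0, 0],
    [0, 0, 0],
    [0, 0, 0],
    [0, 0, 0],
    [0, 0, 0]
  ],
  "jaw": [0, 0, 0, 0, 0, 0, 0, 0]
}}

```text
clock: 21.4
tool_pos: [0.4989, -0.1292, 0.1224]
eef_rot: [-1.561, -0.21, 0.209]
wrist_force: [0.1, 0.3, -1.6]
finger_gap: 0.143
```

{"fn": "step_arm", "kwargs": {
  "turn": [
    [0, 0, 0.85],
    [0, 0, 0.85],
    [0, 0, 0.85],
    [0, 0, 0.85],
    [0, 0, 0.85],
    [0, 0, 0.85],
    [0, 0, 0.6],
    [0, 0, 0]
  ],
  "translation": [
    [0, 0, 0],
    [0, 0, 0],
    [0, 0, 0],
    [0, 0, 0],
    [0, 0, 0],
    [0, 0, 0],
    [0, 0, 0],
    [0, 0, 0]
  ],
  "jaw": [0, 0, 0, 0, 0, 0, 0, 0]
}}

```text
clock: 22.4
tool_pos: [0.4993, -0.1291, 0.1226]
eef_rot: [-1.492, -0.579, 0.576]
wrist_force: [-0.3, -1.0, -1.9]
finger_gap: 0.142
```

```bash
python3 -c "
from h import *
st()
print(stem(.072,.095,(.4976,-.13),n=5))
for i in range(3):
    p,d,k=cap('scene'); W=world(d,k); P=clean(near(W,d,(.4976,-.13),.08,.05,.068),.006,4); print(rect(P))
cv2.imwrite('pics/crop5.png',cv2.resize(p[180:290,180:310],None,fx=6,fy=5.4,interpolation=cv2.INTER_CUBIC))"
```

```text
t 22.4 tcp [ 499.3 -129.1  122.6] yaw 42.31 down [ 0.002  0.001 -1.   ] F [-0.3 -1.  -1.9] T [-0.02 -0.18  0.02] gap 12.4
(array([ 496.4, -130.8]), np.float64(19.0))
(array([ 497.9, -129.5]), array([71.8, 96.7], dtype=float32), 134.3, 570)
(array([ 498.1, -130. ]), array([72.5, 96.9], dtype=float32), 135.0, 584)
(array([ 497.9, -129.6]), array([73.3, 96.6], dtype=float32), 134.6, 590)
```

View pics/crop5.png

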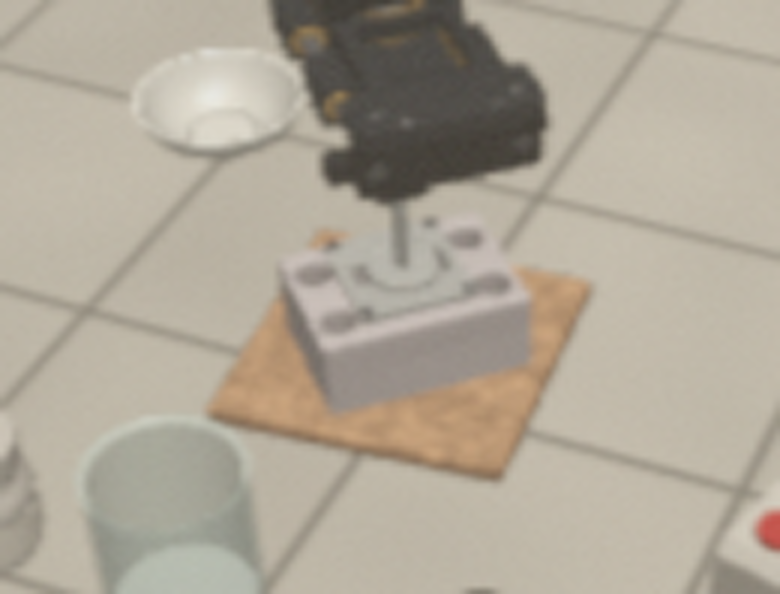

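{"fn": "step_arm", "kwargs": {
  "turn": [
    [0, 0, 0.4],
    [0, 0, 0],
    [0, 0, 0],
    [0, 0, 0],
    [0, 0, 0],
    [0, 0, 0]
  ],
  "translation": [
    [0.01, -0.01, 0],
    [0, 0, 0],
    [0, 0, 0.06],
    [0, 0, 0.06],
    [0, 0, 0.04],
    [0, 0, 0]
  ],
  "jaw": [0, 0, 0, 0, 0, 0]
}}

```text
clock: 23.55
tool_pos: [0.4985, -0.1291, 0.1256]
eef_rot: [-1.483, -0.604, 0.604]
wrist_force: [0.8, 0.5, -6.3]
finger_gap: 0.144
```

```bash
python3 -c "
from h import *
st()"
```

```text
t 23.55 tcp [ 498.5 -129.1  125.6] yaw 44.27 down [-0.001  0.002 -1.   ] F [ 0.8  0.5 -6.3] T [ 0.16 -0.39 -0.  ] gap 12.5
```

{"fn": "step_arm", "kwargs": {
  "turn": [
    [0, 0, 0],
    [0, 0, 0],
    [0, 0, 0],
    [0, 0, 0],
    [0, 0, 0],
    [0, 0, 0]
  ],
  "translation": [
    [0, 0, -0.06],
    [0, 0, 0],
    [0.07, 0.07, 0],
    [0, 0, 0],
    [0, 0, 0.05],
    [0, 0, 0]
  ],
  "jaw": [0, 0, 0, 0, 0, 0]
}}

```text
clock: 24.3
tool_pos: [0.5002, -0.1273, 0.1252]
eef_rot: [-1.483, -0.603, 0.604]
wrist_force: [1.0, 0.5, -6.6]
finger_gap: 0.141
```

```bash
python3 -c "
from h import *
st()"
```

```text
t 24.3 tcp [ 500.2 -127.3  125.2] yaw 44.26 down [-0.001  0.001 -1.   ] F [ 1.   0.5 -6.6] T [ 0.09 -0.41 -0.01] gap 12.2
```

{"fn": "step_arm", "kwargs": {
  "turn": [
    [0, 0, 0],
    [0, 0, 0],
    [0, 0, 0],
    [0, 0, 0],
    [0, 0, 0],
    [0, 0, 0]
  ],
  "translation": [
    [0, 0, -0.05],
    [0, 0, 0],
    [0.06, 0.06, 0],
    [0, 0, 0],
    [0, 0, 0.05],
    [0, 0, 0]
  ],
  "jaw": [0, 0, 0, 0, 0, 0]
}}

```text
clock: 25.05
tool_pos: [0.5018, -0.1258, 0.1253]
eef_rot: [-1.483, -0.603, 0.604]
wrist_force: [0.8, -0.1, -6.0]
finger_gap: 0.14
```

```bash
python3 -c "
from h import *
st()"
```

```text
t 25.05 tcp [ 501.8 -125.8  125.3] yaw 44.26 down [-0.001  0.001 -1.   ] F [ 0.8 -0.1 -6. ] T [ 0.07 -0.36  0.  ] gap 12.2
```

{"fn": "step_arm", "kwargs": {
  "turn": [
    [0, 0, 0],
    [0, 0, 0],
    [0, 0, 0],
    [0, 0, 0],
    [0, 0, 0],
    [0, 0, 0]
  ],
  "translation": [
    [0, 0, -0.07],
    [0, 0, 0],
    [0.06, 0.06, 0],
    [0, 0, 0],
    [0, 0, 0],
    [0, 0, 0]
  ],
  "jaw": [0, 0, 0, 0, 0, 0]
}}

```text
clock: 25.8
tool_pos: [0.5041, -0.1245, 0.1245]
eef_rot: [-1.485, -0.604, 0.603]
wrist_force: [-1.0, -0.3, -1.6]
finger_gap: 0.145
```

```bash
python3 -c "
from h import *
for i in range(6):
    cap('scene'); st()"
```

```text
t 25.85 tcp [ 504.1 -124.5  124.5] yaw 44.25 down [ 0.     0.001 -1.   ] F [-0.8 -0.4 -1.6] T [-0.08 -0.02  0.03] gap 12.5
t 25.9 tcp [ 504.1 -124.5  124.5] yaw 44.25 down [ 0.     0.001 -1.   ] F [-1.   0.2 -1.5] T [-0.04  0.02  0.02] gap 12.4
t 25.95 tcp [ 504.1 -124.5  124.5] yaw 44.25 down [ 0.     0.001 -1.   ] F [-0.6 -1.  -1.5] T [-0.06 -0.   -0.01] gap 12.4
t 26.0 tcp [ 504.1 -124.5  124.5] yaw 44.25 down [ 0.     0.001 -1.   ] F [-0.5  0.1 -1.6] T [-0.    0.05  0.04] gap 12.3
t 26.05 tcp [ 504.1 -124.5  124.5] yaw 44.25 down [ 0.     0.001 -1.   ] F [-0.5 -0.7 -1.5] T [-0.08  0.04  0.03] gap 12.7
t 26.1 tcp [ 504.1 -124.5  124.5] yaw 44.25 down [ 0.     0.001 -1.   ] F [ 0.3  0.  -1.8] T [-0.11 -0.02 -0.05] gap 12.4
```

{"fn": "step_arm", "kwargs": {
  "turn": [
    [0, 0, 0],
    [0, 0, 0],
    [0, 0, 0],
    [0, 0, 0]
  ],
  "translation": [
    [0.03, 0.03, 0],
    [0, 0, 0],
    [0, 0, 0.05],
    [0, 0, 0]
  ],
  "jaw": [0, 0, 0, 0]
}}

```text
clock: 26.6
tool_pos: [0.5043, -0.1235, 0.125]
eef_rot: [-1.484, -0.603, 0.604]
wrist_force: [0.7, 0.4, -5.4]
finger_gap: 0.14
```

```bash
python3 -c "
from h import *
for i in range(4):
    cap('scene'); st()
print(stem(.072,.095,(.504,-.125),n=4))
for i in range(3):
    p,d,k=cap('scene'); W=world(d,k); P=clean(near(W,d,(.4976,-.13),.08,.05,.068),.006,4); print(rect(P))
u,v=map(int,proj(k,(.5,-.13,.06))); cv2.imwrite('pics/crop6.png',cv2.resize(p[v-30:v+30,u-40:u+40],None,fx=9,fy=9,interpolation=cv2.INTER_CUBIC))
"
```

```text
t 26.65 tcp [ 504.3 -123.5  125. ] yaw 44.26 down [-0.001  0.001 -1.   ] F [ 0.2 -0.9 -5.9] T [-0.12 -0.22 -0.02] gap 12.8
t 26.7 tcp [ 504.4 -123.5  125. ] yaw 44.26 down [-0.001  0.001 -1.   ] F [ 0.2 -1.6 -6.1] T [-0.05 -0.24 -0.  ] gap 12.1
t 26.75 tcp [ 504.4 -123.5  125. ] yaw 44.26 down [-0.001  0.001 -1.   ] F [ 0.2 -0.  -6.7] T [-0.05 -0.18 -0.05] gap 12.5
t 26.8 tcp [ 504.4 -123.6  125.1] yaw 44.25 down [-0.001  0.001 -1.   ] F [-0.3  0.  -6.2] T [-0.07 -0.19  0.03] gap 12.3
(array([ 501.4, -125.4]), np.float64(23.25))
(array([ 497.7, -128.6]), array([73.5, 96.9], dtype=float32), 134.2, 527)
(array([ 497.6, -128.4]), array([72.5, 96.3], dtype=float32), 134.7, 534)
(array([ 497.8, -128. ]), array([72.2, 97.3], dtype=float32), 135.4, 545)
```

View pics/crop6.png

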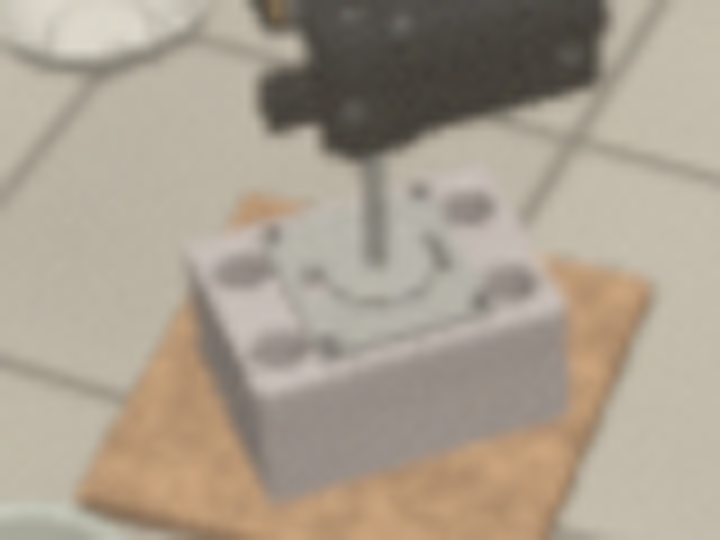

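```bash
cat >> h.py <<'E'
def rectify(c,ang,z,name,n=6,half=.055,S=6000):
    F=[];
    for i in range(n): p,d,k=cap('scene'); F.append(p.astype(np.float32))
    m=np.mean(F,0)
    a=np.radians(ang); u=np.array([np.cos(a),np.sin(a)]); v=np.array([-u[1],u[0]])
    N=int(2*half*S); g=(np.arange(N)-N/2)/S
    U,V=np.meshgrid(g,-g)   # right = +u, up = +v
    X=np.stack([c[0]+U*u[0]+V*v[0],c[1]+U*u[1]+V*v[1],np.full(U.shape,z)],-1)
    q=X@np.array(k['R']).T+k['t']
    mp=[(q[...,0]/q[...,2]*k['fx']+k['cx']).astype(np.float32),(q[...,1]/q[...,2]*k['fy']+k['cy']).astype(np.float32)]
    r=cv2.remap(m,mp[0],mp[1],cv2.INTER_CUBIC); lo,hi=np.percentile(r,[1,99]); r=np.clip((r-lo)/(hi-lo)*255,0,255).astype(np.uint8)
    for i in range(-50,51,10):
        j=int(N/2+i/1000*S); L=12 if i else 24
        cv2.line(r,(j,0),(j,L),(0,0,255),1); cv2.line(r,(0,j),(L,j),(0,0,255),1); cv2.line(r,(j,N-1),(j,N-L),(0,0,255),1); cv2.line(r,(N-1,j),(N-L,j),(0,0,255),1)
    cv2.imwrite(name,r[:600])
E
python3 -c "
from h import *
rectify((.4977,-.1288),134.4,.062,'pics/rect1.png',half=.05)
st()"
```

```text
t 27.45 tcp [ 504.5 -123.7  125.3] yaw 44.25 down [-0.001  0.001 -1.   ] F [ 0.3  0.5 -7.3] T [-0.1  -0.13 -0.02] gap 12.1
```

View pics/rect1.png

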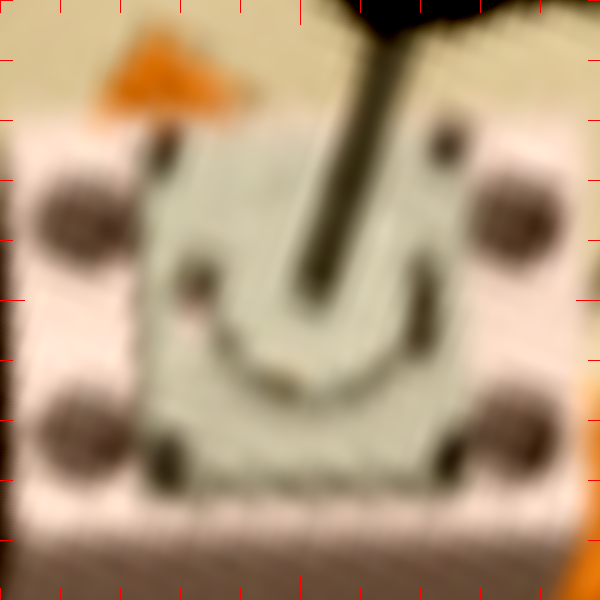

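In the rectified view the opening centre is at about (308,301) px. The collar sits about 3–4.5 mm to the −v side of it, and the stem is probably on the opening's edge. I'll ease down, move about +4 mm in v and feel again.

{"fn": "step_arm", "kwargs": {
  "turn": [
    [0, 0, 0],
    [0, 0, 0],
    [0, 0, 0],
    [0, 0, 0],
    [0, 0, 0],
    [0, 0, 0],
    [0, 0, 0]
  ],
  "translation": [
    [0, 0, -0.08],
    [0, 0, 0],
    [-0.13, -0.1, 0],
    [0, 0, 0],
    [0, 0, 0.05],
    [0, 0, 0.03],
    [0, 0, 0]
  ],
  "jaw": [0, 0, 0, 0, 0, 0, 0]
}}

```text
clock: 28.32
tool_pos: [0.503, -0.1265, 0.1275]
eef_rot: [-1.487, -0.607, 0.601]
wrist_force: [0.7, -0.3, -1.8]
finger_gap: 0.144
```

```bash
python3 -c "
from h import *
st()"
```

```text
t 28.32 tcp [ 503.  -126.5  127.5] yaw 44.25 down [ 0.004 -0.    -1.   ] F [ 0.7 -0.3 -1.8] T [ 0.01 -0.12  0.03] gap 12.5
```

Past the pins at 127.5 mm with only the key's weight showing. I'll continue up slowly.

{"fn": "step_arm", "kwargs": {
  "turn": [
    [0, 0, 0],
    [0, 0, 0],
    [0, 0, 0]
  ],
  "translation": [
    [0, 0, 0.05],
    [0, 0, 0.04],
    [0, 0, 0]
  ],
  "jaw": [0, 0, 0]
}}

```text
clock: 28.7
tool_pos: [0.5025, -0.1264, 0.1291]
eef_rot: [-1.486, -0.606, 0.602]
wrist_force: [0.9, -0.1, -4.7]
finger_gap: 0.141
```

```bash
python3 -c "
from h import *
st(); cap('scene'); st()"
```

```text
t 28.7 tcp [ 502.5 -126.4  129.1] yaw 44.25 down [ 0.003  0.    -1.   ] F [ 0.9 -0.1 -4.7] T [-0.06 -0.41  0.03] gap 12.3
t 28.75 tcp [ 502.6 -126.5  129.2] yaw 44.25 down [ 0.003  0.    -1.   ] F [ 1.  -0.7 -5.2] T [-0.13 -0.33  0.05] gap 12.4
```

{"fn": "step_arm", "kwargs": {
  "turn": [
    [0, 0, 0],
    [0, 0, 0],
    [0, 0, 0],
    [0, 0, 0],
    [0, 0, 0]
  ],
  "translation": [
    [0, 0, -0.05],
    [-0.045, 0.045, 0],
    [0, 0, 0],
    [0, 0, 0.06],
    [0, 0, 0]
  ],
  "jaw": [0, 0, 0, 0, 0]
}}

```text
clock: 29.38
tool_pos: [0.5012, -0.125, 0.1294]
eef_rot: [-1.486, -0.606, 0.602]
wrist_force: [0.1, -0.1, -4.3]
finger_gap: 0.148
```

```bash
python3 -c "
from h import *
st(); cap('scene'); st()"
```

```text
t 29.38 tcp [ 501.2 -125.   129.4] yaw 44.26 down [ 0.002  0.    -1.   ] F [ 0.1 -0.1 -4.3] T [-0.03 -0.15 -0.02] gap 12.9
t 29.43 tcp [ 501.2 -125.   129.4] yaw 44.27 down [ 0.002  0.    -1.   ] F [-0.  -0.1 -5. ] T [-0.06 -0.13 -0.02] gap 12.4
```

{"fn": "step_arm", "kwargs": {
  "turn": [
    [0, 0, 0],
    [0, 0, 0],
    [0, 0, 0],
    [0, 0, 0],
    [0, 0, 0]
  ],
  "translation": [
    [0, 0, -0.05],
    [-0.03, -0.03, 0],
    [0, 0, 0],
    [0, 0, 0.06],
    [0, 0, 0]
  ],
  "jaw": [0, 0, 0, 0, 0]
}}

```text
clock: 30.05
tool_pos: [0.5011, -0.1261, 0.1306]
eef_rot: [-1.487, -0.607, 0.601]
wrist_force: [-0.7, -0.7, -1.5]
finger_gap: 0.142
```

```bash
python3 -c "
from h import *
st(); cap('scene'); st()"
```

```text
t 30.05 tcp [ 501.1 -126.1  130.6] yaw 44.25 down [ 0.004 -0.    -1.   ] F [-0.7 -0.7 -1.5] T [-0.   -0.1   0.02] gap 12.4
t 30.1 tcp [ 501.1 -126.   130.4] yaw 44.26 down [ 0.004 -0.    -1.   ] F [-0.3 -0.3 -1.5] T [ 0.06 -0.16  0.03] gap 12.3
```

The foot has entered the opening: 130.5 mm with only −1.5 N. Drawing it out slowly.

{"fn": "step_arm", "kwargs": {
  "turn": [
    [0, 0.04, 0],
    [0, 0, 0],
    [0, 0, 0]
  ],
  "translation": [
    [0, 0, 0.06],
    [0, 0, 0.06],
    [0, 0, 0]
  ],
  "jaw": [0, 0, 0]
}}

```text
clock: 30.48
tool_pos: [0.5012, -0.126, 0.1337]
eef_rot: [-1.486, -0.604, 0.604]
wrist_force: [0.0, 0.5, -1.7]
finger_gap: 0.143
```

```bash
python3 -c "
from h import *
st(); cap('scene'); st()"
```

```text
t 30.48 tcp [ 501.2 -126.   133.7] yaw 44.26 down [ 0.001 -0.    -1.   ] F [ 0.   0.5 -1.7] T [ 0.05 -0.14 -0.05] gap 12.5
t 30.52 tcp [ 501.1 -126.   133.7] yaw 44.26 down [ 0.001 -0.    -1.   ] F [ 0.3 -0.2 -1. ] T [ 0.02 -0.19 -0.06] gap 12.5
```

{"fn": "step_arm", "kwargs": {
  "turn": [
    [0, 0, 0],
    [0, 0, 0],
    [0, 0, 0],
    [0, 0, 0]
  ],
  "translation": [
    [0, 0, 0.08],
    [0, 0, 0.08],
    [0, 0, 0.08],
    [0, 0, 0]
  ],
  "jaw": [0, 0, 0, 0]
}}

```text
clock: 31.02
tool_pos: [0.5011, -0.126, 0.1402]
eef_rot: [-1.486, -0.604, 0.603]
wrist_force: [1.1, 0.8, -1.7]
finger_gap: 0.144
```

```bash
python3 -c "
from h import *
st()
"
```

```text
t 31.02 tcp [ 501.1 -126.   140.2] yaw 44.26 down [ 0.001 -0.    -1.   ] F [ 1.1  0.8 -1.7] T [ 0.06 -0.14  0.06] gap 12.5
```

{"fn": "step_arm", "kwargs": {
  "turn": [
    [0, 0, 0],
    [0, 0, 0],
    [0, 0, 0],
    [0, 0, 0],
    [0, 0, 0],
    [0, 0, 0],
    [0, 0, 0],
    [0, 0, 0]
  ],
  "translation": [
    [0, 0, 0.2],
    [0, 0, 0.5],
    [0, 0, 0.7],
    [0, 0, 0.8],
    [0, -0.2, 0.7],
    [0.06, -0.4, 0.3],
    [0.1, -0.6, 0],
    [0.1, -0.7, 0]
  ],
  "jaw": [0, 0, 0, 0, 0, 0, 0, 0]
}}

```text
clock: 32.02
tool_pos: [0.5087, -0.1752, 0.2281]
eef_rot: [-1.488, -0.609, 0.603]
wrist_force: [0.2, 0.5, -1.6]
finger_gap: 0.143
```

{"fn": "step_arm", "kwargs": {
  "turn": [
    [0, 0, 0],
    [0, 0, 0],
    [0, 0, 0],
    [0, 0, 0],
    [0, 0, 0],
    [0, 0, 0],
    [0, 0, 0],
    [0, 0, 0]
  ],
  "translation": [
    [0.12, -0.8, 0],
    [0.12, -0.8, 0],
    [0.12, -0.8, 0],
    [0.12, -0.8, 0],
    [0.12, -0.8, 0],
    [0.12, -0.8, 0],
    [0.12, -0.8, 0],
    [0.1, -0.6, 0]
  ],
  "jaw": [0, 0, 0, 0, 0, 0, 0, 0]
}}

```text
clock: 33.02
tool_pos: [0.5325, -0.3432, 0.2256]
eef_rot: [-1.486, -0.604, 0.603]
wrist_force: [0.1, -0.3, -1.4]
finger_gap: 0.143
```

```bash
python3 - <<'E'
from h import *
st()
p,d,k=cap('scene'); W=world(d,k); P=clean(near(W,d,(.4976,-.13),.08,.05,.068),.006,4); print(rect(P))
rectify((.4977,-.1288),134.4,.062,'pics/rect2.png',n=2,half=.05)
E
```

```text
t 33.02 tcp [ 532.5 -343.2  225.6] yaw 44.22 down [ 0.001 -0.    -1.   ] F [ 0.1 -0.3 -1.4] T [ 0.05 -0.14 -0.  ] gap 12.5
(array([ 498.1, -127.7]), array([71.9, 97.1], dtype=float32), 134.5, 576)
```

{"fn": "step_arm", "kwargs": {
  "turn": [
    [0, 0, 0],
    [0, 0, 0],
    [0, 0, 0],
    [0, 0, 0],
    [0, 0, 0],
    [0, 0, 0]
  ],
  "translation": [
    [0.1, -0.5, 0],
    [0.12, -0.7, 0],
    [0.1, -0.5, 0],
    [0.04, -0.25, 0],
    [0, 0, 0],
    [0, 0, 0]
  ],
  "jaw": [0, 0, 0, 0, 0, 0]
}}

```text
clock: 33.92
tool_pos: [0.5425, -0.3927, 0.2256]
eef_rot: [-1.485, -0.606, 0.604]
wrist_force: [-0.2, 0.4, -2.3]
finger_gap: 0.143
```

```bash
python3 - <<'E'
from h import *
st()
for c in ('scene','top'):
    p,d,k=cap(c); W=world(d,k); P=near(W,d,(.543,-.396),.06,.056,.072); print(c,rect(P), rect(clean(P,.006,3)))
print(stem(.175,.2,(.542,-.395),n=2))
p,d,k=cap('scene'); u,v=map(int,proj(k,(.542,-.395,.1)))
cv2.imwrite('pics/crop7.png',cv2.resize(p[v-55:v+55,max(u-60,0):u+60],None,fx=5,fy=5,interpolation=cv2.INTER_CUBIC))
E
```

```text
t 33.92 tcp [ 542.5 -392.7  225.6] yaw 44.32 down [ 0.001  0.001 -1.   ] F [-0.2  0.4 -2.3] T [ 0.04 -0.15  0.02] gap 12.4
scene (array([ 541.7, -396.6]), array([80.4, 83.9], dtype=float32), 36.9, 224) (array([ 542.1, -397.2]), array([79.3, 83.7], dtype=float32), 35.7, 200)
top (array([ 544.6, -373.4]), array([44.1, 79.9], dtype=float32), 171.1, 51) (array([ 541.7, -369.2]), array([23.9, 78.7], dtype=float32), 1.8, 13)
(array([ 540., -394.]), np.float64(22.5))
```

View pics/crop7.png

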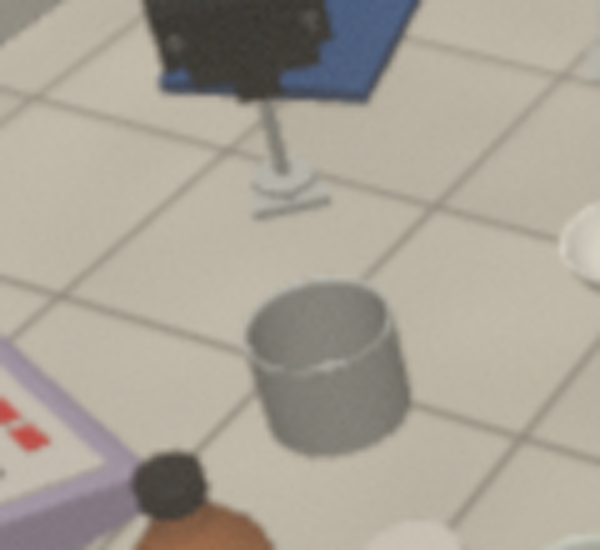

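{"fn": "step_arm", "kwargs": {
  "turn": [
    [0, 0, 0],
    [0, 0, 0],
    [0, 0, 0],
    [0, 0, 0],
    [0, 0, 0],
    [0, 0, 0],
    [0, 0, 0],
    [0, 0, 0]
  ],
  "translation": [
    [0.03, -0.07, -0.3],
    [0, 0, -0.6],
    [0, 0, -0.8],
    [0, 0, -0.8],
    [0, 0, -0.8],
    [0, 0, -0.7],
    [0, 0, -0.5],
    [0, 0, -0.3]
  ],
  "jaw": [0, 0, 0, 0, 0, 0, 0, 0]
}}

```text
clock: 35.17
tool_pos: [0.5419, -0.3934, 0.0962]
eef_rot: [-1.483, -0.605, 0.605]
wrist_force: [0.3, 0.0, -1.7]
finger_gap: 0.143
```

```bash
python3 -c "
from h import *
st()
"
```

```text
t 35.17 tcp [ 541.9 -393.4   96.2] yaw 44.35 down [-0.001  0.002 -1.   ] F [ 0.3  0.  -1.7] T [ 0.03 -0.09 -0.01] gap 12.4
```

{"fn": "step_arm", "kwargs": {
  "turn": [
    [0, 0, 0],
    [0, 0, 0],
    [0, 0, 0],
    [0, 0, 0],
    [0, 0, 0],
    [0, 0, 0],
    [0, 0, 0]
  ],
  "translation": [
    [0, 0, -0.15],
    [0, 0, -0.12],
    [0, 0, -0.1],
    [0, 0, -0.06],
    [0, 0, -0.05],
    [0, 0, -0.04],
    [0, 0, 0]
  ],
  "jaw": [0, 0, 0, 0, 0, 0, 0]
}}

```text
clock: 36.05
tool_pos: [0.5429, -0.3939, 0.084]
eef_rot: [-1.485, -0.606, 0.604]
wrist_force: [0.8, -0.1, -0.8]
finger_gap: 0.144
```

```bash
python3 -c "
from h import *
st()
"
```

```text
t 36.05 tcp [ 542.9 -393.9   84. ] yaw 44.35 down [ 0.001  0.    -1.   ] F [ 0.8 -0.1 -0.8] T [ 0.07 -0.16 -0.01] gap 12.5
```

{"fn": "step_arm", "kwargs": {
  "turn": [
    [0, 0, 0],
    [0, 0, 0],
    [0, 0, 0],
    [0, 0, 0]
  ],
  "translation": [
    [0, 0, -0.05],
    [0, 0, -0.04],
    [0, 0, -0.04],
    [0, 0, 0]
  ],
  "jaw": [0, 0, 0, 0]
}}

```text
clock: 36.55
tool_pos: [0.5432, -0.3943, 0.0811]
eef_rot: [-1.486, -0.607, 0.604]
wrist_force: [0.5, -0.5, -0.2]
finger_gap: 0.14
```

```bash
python3 -c "
from h import *
st()
"
```

```text
t 36.55 tcp [ 543.2 -394.3   81.1] yaw 44.34 down [ 0.002 -0.    -1.   ] F [ 0.5 -0.5 -0.2] T [ 0.04 -0.12  0.01] gap 12.2
```

{"fn": "step_arm", "kwargs": {
  "turn": [
    [0, 0.02, 0],
    [0, 0, 0]
  ],
  "translation": [
    [0, 0, -0.03],
    [0, 0, 0]
  ],
  "jaw": [0, 0]
}}

```text
clock: 36.8
tool_pos: [0.5435, -0.3945, 0.0812]
eef_rot: [-1.486, -0.606, 0.605]
wrist_force: [-0.3, 0.4, 0.2]
finger_gap: 0.15
```

```bash
python3 -c "
from h import *
st()
"
```

```text
t 36.8 tcp [ 543.5 -394.5   81.2] yaw 44.34 down [ 0.001 -0.001 -1.   ] F [-0.3  0.4  0.2] T [ 0.07 -0.01 -0.04] gap 13.0
```

On the floor of the pot. I'll open a little first, then wider, and rise straight up.

{"fn": "step_arm", "kwargs": {
  "turn": [
    [0, 0, 0],
    [0, 0, 0],
    [0, 0, 0],
    [0, 0, 0],
    [0, 0, 0],
    [0, 0, 0]
  ],
  "translation": [
    [0, 0, 0],
    [0, 0, 0],
    [0, 0, 0],
    [0, 0, 0],
    [0, 0, 0],
    [0, 0, 0]
  ],
  "jaw": [18, 25, 35, 50, 60, 60]
}}

```text
clock: 37.55
tool_pos: [0.5434, -0.3943, 0.0806]
eef_rot: [-1.485, -0.606, 0.605]
wrist_force: [-0.1, 0.0, -1.0]
finger_gap: 0.565
```

{"fn": "step_arm", "kwargs": {
  "turn": [
    [0, 0, 0],
    [0, 0, 0],
    [0, 0, 0],
    [0, 0, 0],
    [0, 0, 0],
    [0, 0, 0],
    [0, 0, 0],
    [0, 0, 0]
  ],
  "translation": [
    [0, 0, 0.2],
    [0, 0, 0.4],
    [0, 0, 0.6],
    [0, 0, 0.8],
    [0, 0, 0.8],
    [0, 0, 0.8],
    [0, 0, 0.6],
    [0, 0, 0.2]
  ],
  "jaw": [60, 60, 60, 60, 60, 60, 60, 60]
}}

```text
clock: 38.55
tool_pos: [0.5443, -0.3947, 0.2019]
eef_rot: [-1.49, -0.608, 0.603]
wrist_force: [0.0, -0.0, -0.6]
finger_gap: 0.599
```

{"fn": "step_arm", "kwargs": {
  "turn": [
    [0, 0, 0],
    [0, 0, 0],
    [0, 0, 0],
    [0, 0, 0],
    [0, 0, 0],
    [0, 0, 0],
    [0, 0, 0]
  ],
  "translation": [
    [-0.4, 0, 0.5],
    [-0.7, 0, 0.5],
    [-0.7, 0, 0.2],
    [-0.5, 0, 0],
    [-0.2, 0, 0],
    [0, 0, 0],
    [0, 0, 0]
  ],
  "jaw": [60, 60, 60, 60, 60, 60, 60]
}}

```text
clock: 39.42
tool_pos: [0.4755, -0.3947, 0.2327]
eef_rot: [-1.489, -0.606, 0.603]
wrist_force: [0.1, 0.4, 0.8]
finger_gap: 0.598
```

```bash
python3 - <<'E'
from h import *
st()
p,d,k=cap('scene'); W=world(d,k)
P=clean(near(W,d,(.4976,-.13),.08,.05,.068),.006,4); print('block',rect(P),np.percentile(P[:,2],[50,95]))
print('pot',rect(near(W,d,(.543,-.396),.06,.056,.072))); P=near(W,d,(.543,-.396),.05,.086,.115); print('handle',rect(P),P[:,2].max()); print('stem',stem(.07,.085,(.543,-.395),n=1))
cv2.imwrite('pics/final.png',cv2.resize(p[170:330,100:340],None,fx=3.3,fy=3.3,interpolation=cv2.INTER_CUBIC))
E
```

```text
t 39.42 tcp [ 475.5 -394.7  232.7] yaw 44.26 down [ 0.003 -0.003 -1.   ] F [0.1 0.4 0.8] T [ 0.05 -0.19 -0.03] gap 52.0
block (array([ 497.4, -128.1]), array([72.7, 97. ], dtype=float32), 134.7, 587) [0.05916768 0.06390527]
pot (array([ 544.3, -394.4]), array([77.2, 80.8], dtype=float32), 128.4, 174)
handle (array([ 542.1, -394.1]), array([16.1, 63.7], dtype=float32), 135.9, 165) 0.10952101271154403
stem (array([ 541.2, -394.5]), np.float64(13.0))
```

View pics/final.png

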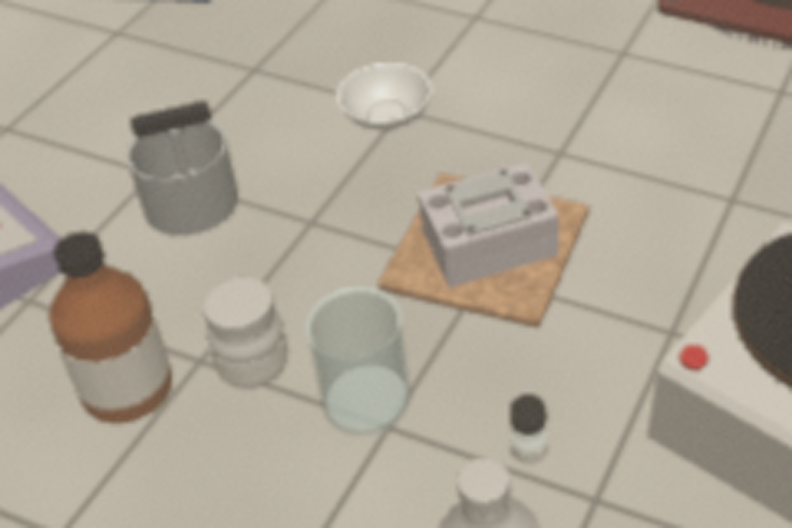

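The picture shows the block level on the mat (488,225) with its opening empty. The key stands upright in the pot (handle at 170,118), and the other objects are where they were.

```bash
python3 -c "
from h import *
sign_off(); st()"
```

```text
the job is handed in; nothing more can be done
the job is handed in; nothing more can be done
```

The block is on the cork mat and the key is standing foot down in the upright pot. I handed the job in at about 39.5 s of the 72 s allowed. No verdict was reported.

- **Lift:** I turned the key square across the block. The foot bedded 8.4 mm up, where 8 mm was expected. The load was about 8.9 N, and the block came off the hotplate cleanly.
- **Set-down:** The block touched the mat at the predicted height with a small change in force.
- **Drawing the key out:** I lowered the key, turned it 90° in line with the opening and felt for the way out. It caught on the pins four times, then twice under the plate. The pull was mostly 4–7 N, with one reading of 7.3 N, just under the roughly 8–9 N that had carried block and key together. It then came free with only its own weight showing.
- **Last checks:**
  - The block's centre is within about 3 mm of the mat centre, and its top is at the right height for lying flat.
  - The key's handle is level at about the right height (highest point read 109.5 mm, about 103 mm nominal).
  - The pot is upright and the gripper is clear.
- **Disagreements:**
  - The two cameras differ by 2–3 mm.
  - The wrist torque seemed to have the opposite sign to what I assumed, so I relied on a straightened top view of the plate instead.
  - The block may have slid about 1–2 mm on the mat while I was feeling for the opening.

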